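Index a flange on its spring plunger and close the keeper

TASK

On the office desk's indexing fixture, push the lugs on the flange's edge to turn it (the short way is clockwise, seen from above) until its notch comes round to the red mark and the spring plunger drops in, and keep leaning gently on it for about a second, with roughly 13 N, so that the side of the notch bears on the plunger and the play is taken up; never press on the flange with more than 20 N. Then push the keeper, the bar with the black handle, fully home over the hub. Leave the flange flat in its seat, and do not disturb the other things on the desk.

Things in the scene. Friction and masses are not known exactly. Their poses are not given: they have to be found in the camera images.
- fixture_centre (a point): Centre of the fixed index fixture, level with the top of its dark steel base (170 x 170 mm, 22 mm high; the flange rests on this top). x axis points to the sprung plunger, y axis to the keeper, z up. A blue keeper block stands on the +y side, 90 to 124 mm out, its top 57 mm above the desk.
- mark (a point): Red mark: a line on top of the blue plunger block, on the fixture's x axis. This point is its middle, 110 mm out from the fixture's centre and 58 mm above the desk; the block spans 90 to 130 mm out and is 44 mm wide.
- flange_centre (a point): Loose, oiled aluminium flange, 0.65 kg, on a 24 mm stub in the fixture's hole with 1 mm play. Point on its axis, half-way up its lower disc (30 mm above the desk); x axis points out through the notch. Disc: radius 50 mm, 22 to 38 mm above the desk. Four lugs as thick, 22 mm wide with straight sides, stick out to 77 mm from the axis at 45, 135, 225, 315 degrees from the notch. Push their sides.
- notch (a point): Mouth of the notch in the flange's brass hub, 46 mm from the flange axis, 45 mm above the desk. The hub (radius 46 mm, 38 to 52 mm above the desk, boss to 56 mm) has this one notch, 13 mm wide, 12 mm deep, open outwards and on top, with a red dash on the boss behind it. It starts 30 to 80 degrees counterclockwise (from above) of the mark.
- plunger (a joint): Sprung steel bar, 10 x 10 mm, along the fixture's x axis but set up to 8 mm to either side of it (unmeasured), 41 to 51 mm above the desk, over the lugs. In m, growing towards the hub: 0.003 to 0.005 while its flat nose rides on the hub's rim, 0.010 when dropped into the notch (by its own 4 N spring). Then it stops the turning solidly, with 1.5 mm play either side.
- keeper (a joint): Keeper bar that slides inwards over the hub, along -y of the fixture. In m: 0 to 0.006 at the start (open), 0.040 fully home against its stop. Stays where it is left; about 3 N to slide.
- keeper_handle (a point): Middle of the keeper's upright black handle, a post 20 mm across, from 66 to 102 mm above the desk (this point at 84 mm), on an 18 mm wide, 8 mm thick steel bar. It stands 110 mm out from the fixture's axis on the +y side when the keeper reads 0, 70 mm when home. Pushing its outer side closes the keeper.
- mouse: Black computer mouse, 105 x 60 x 34 mm; origin under its centre. A bystander.
- stapler: Black desk stapler, 150 x 36 x 61 mm; origin under its centre. A bystander.
- mug: Blue ceramic mug, 82 mm across, 95 mm tall; origin under its centre. A bystander.
- race: Plain steel bearing ring, 72 mm across, 18 mm tall; origin under its centre. A bystander.
- screwdriver: Screwdriver lying on the desk, 200 mm long along its x axis. A bystander.
- sanitiser: Clear pump bottle with white cap, 68 mm across, 170 mm tall; origin under its centre. A bystander.
- punch: Grey and red hole punch, 110 x 100 x 57 mm; origin under its centre. A bystander.

How it is judged:
By the outcome, as a careful person would: the job done as asked, in the order asked, and still so for the second after the job is handed in, with the robot touching nothing.
It also fails if it takes over 64 s, if anything falls off the work surface, if the arm or the gripper's body presses on something with over 40 N, if the wrist force passes 120 N, or if a joint passes its speed limit or range.

ROBOT

A 6-joint arm with a two-finger parallel gripper is mounted at the origin on the work surface. World frame = base frame: x ahead of the robot, y to its left, z up, the work surface at z = 0. Lengths are in m, angles in rad, forces in N, time in s.
With the tool pointing down it reaches from about 0.35 to 0.975 m from the base axis. Payload 4.9 kg.
Tool frame: the origin (TCP) lies on the centre line of the jaws, within the pads' length; the fingertips stand ctrl.tcp_to_tips ahead of it and the grasp point (between the pads) lies 3 mm ahead of it (ctrl.tcp_to_tips is the distance from the TCP to the fingertips, in m); z points along the fingers, y is the direction in which the jaws open and shut (so a half turn about z gives the same grasp; the last joint's range is limited). The gripper opens to 85 mm and grips with 20 to 120 N. Pads are 22 mm wide; open, the fingers measure 114 mm over their backs; the gripper's body (76 mm by 85 mm) begins 54 mm behind the grasp point. The pads swing forward as they close: fully open they stand 13 mm farther back than shut.
Start: joints at [1.114, 0.053, 1.613, -0, 1.476, -0.119], TCP at [0.207, 0.59, 0.253] pointing down, gripper open.
Joint ranges: [-3.01, 3.01], [-1.01, 2.22], [0.06, 2.58], [-1.02, 4.17], [0.09, 2.62], [-3.14, 3.14]. Speed limits (rad/s): [2.57, 2.57, 3.14, 3.14, 3.14, 3.14].

INTERFACE

Orientations are given as a rotation vector (axis times angle).
In Python, from station import ctrl, vision gives the robot as it stands.
- The arm moves only by the tool jog_arm, never from a script. Its argument "deltas" is a list of rows, each a list of 7 numbers: the turn, a rotation vector about the tool's x, y, z in rad, then the shift along the tool's x, y, z in cm, then the opening, from 0 (shut) to 1 (fully open). A call has 1 to 12 rows; each row shifts and turns the commanded pose from where the row before left it, along the tool's axes as they then stand; what a row does not reach is not made up. A row lasts 1/12 s, in which the tool goes at most 41.7 mm and 7.16 degrees, less where a joint would pass 70% of its speed; a pose out of reach is approached as far as the arm can. A call with a gripper value outside its range is refused whole. The fingers move at their own pace and stop on an object; "grip_force" is the grip in N (left out, the last holds). Time passes only in rows, so rows that do not move let the fingers close. It gives the time, the measured TCP pose, the force and the opening at its end, in the units of the state.
- ctrl.get_obs(): the state, without advancing time (a new reading comes with each control period).
- vision.get_image(name): name is "scene" or "top" or "wrist"; returns (picture, depth): 384x512x3 uint8, red, green, blue; 384x512 float32, m along the optical axis (not along the pixel's ray), 0 where there is no reading.
- vision.calibration(name): a dict with "fx", "fy", "cx", "cy" (pixels), "rvec" (rotation vector, rad) and "tvec" (3), from world to camera coordinates, as OpenCV has them; the wrist camera has in their place "hand_eye" (4x4, takes a point from camera to tool coordinates, whose origin is the TCP and whose axes are the flange's). Camera axes: x right, y down, z forward; pixel columns grow to the right and rows downward; lengths in m; the calibration is good to about 2 mm. The wrist camera is an equidistant fisheye: a pixel r from the principal point sees the ray r / f radians off the axis. A picture is of the moment at which its call begins: read the wrist's pose just before it. calibration takes no time and is no camera call.
- ctrl.finish_job(): hands the job in, once; it reports no verdict.
The state is a dict: "t": time; "q": joint angles; "dq": joint speeds; "effort": joint torques, N m; "tool_pos": TCP position; "tool_rot": TCP orientation; "contact_force": force on the tool from outside, world axes, zero at the start; "wrist_torque": the same for the moment, N m; "opening": finger opening in m.
Only numpy, scipy, OpenCV 4.12 (cv2) and the standard library are available. Lean on these libraries where they do the work, as an engineer would, in place of code of your own. Each camera call takes 0.05 s, during which the arm holds its last target. There are 200 camera calls.

## Working session

There is one attempt and no reset: what is moved stays moved. The work goes in short steps, Python scripts to look and compute and a tool call to move; the robot and the scene stay as the last step left them, time stands still between calls to the robot, and variables do not carry over. Pictures are saved under pics/ and viewed, about 8 in all and at most 12, crops included, and the job is handed in when it is done.

Besides the shell and the picture viewer there is one more tool, called after ">>>" as a command line: name --pt "numbers of a row" for each row, then --argument value for the rest. jog_arm: Moves the arm, as the interface text tells. Its arguments: {"type":"object","properties":{"deltas":{"type":"array"},"grip_force":{"type":"number"}},"required":["deltas"]}

```bash
ls; mkdir -p pics; python3 - <<'E'
from station import ctrl, vision
import cv2,numpy as np
for n in ("top","scene"):
    im,d=vision.get_image(n); np.savez(f"pics/{n}0.npz",im=im,d=d); cv2.imwrite(f"pics/{n}0.png",im[:,:,::-1])
    c=vision.calibration(n);print(n,c)
print(vision.calibration("wrist"),ctrl.get_obs(),ctrl.tcp_to_tips)
E
```

```text
pics
top {'fx': 499.14156611028454, 'fy': 499.14156611028454, 'cx': 255.87777118037155, 'cy': 192.2390883672387, 'rvec': array([ 2.17512216, -2.18806077,  0.08939932]), 'tvec': array([0.00974136, 0.52815046, 1.54025467])}
scene {'fx': 385.74915814694526, 'fy': 385.74915814694526, 'cx': 251.70341331354345, 'cy': 193.12770766414448, 'rvec': array([ 1.05458664,  2.62024004, -0.7978233 ]), 'tvec': array([ 0.40732634, -0.26502054,  1.69298988])}
{'fx': 297.3186396354542, 'fy': 297.3186396354542, 'cx': 258.53611301370626, 'cy': 188.76471021098047, 'hand_eye': array([[-3.81438192e-04, -9.47641782e-01, -3.19335102e-01,
         8.23306717e-02],
       [ 9.99999779e-01, -5.35374777e-04,  3.94273599e-04,
         9.82539708e-04],
       [-5.44594095e-04, -3.19334881e-01,  9.47641777e-01,
        -1.21255685e-01],
       [ 0.00000000e+00,  0.00000000e+00,  0.00000000e+00,
         1.00000000e+00]])} {'t': 0.1, 'q': array([ 1.11400435e+00,  5.33221854e-02,  1.61416441e+00, -1.06360995e-05,
        1.47600385e+00, -1.19016666e-01]), 'dq': array([-4.49420062e-06, -1.38913303e-03, -3.28326091e-03, -6.93441575e-04,
       -5.09992178e-05,  5.87457576e-04]), 'effort': array([ 2.33782466e-04, -3.94902313e+01, -3.71362209e+01, -9.46590330e-05,
        3.94469389e-03,  5.43695052e-06]), 'tool_pos': array([0.20689605, 0.58920342, 0.25216188]), 'tool_rot': array([-5.27966873e-01, -3.09637295e+00,  2.86257935e-03]), 'contact_force': array([-0.67736616, -0.52507769,  0.22242447]), 'wrist_torque': array([ 0.0155433 ,  0.02098703, -0.00290315]), 'opening': 0.08541262496102012} 0.022
```

View pics/top0.png

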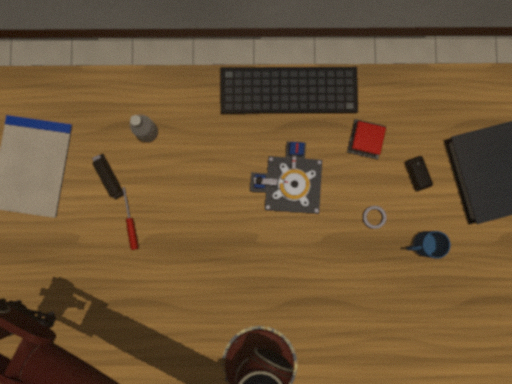

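View pics/scene0.png

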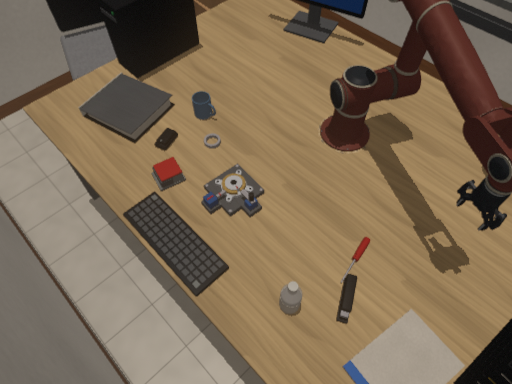

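The top view shows the fixture at about (294,185). The plunger block is up at (296,150), i.e. +x world, the keeper block is left at (260,182), and the bystanders are well clear. Next I'll get the rough pose.

```bash
cat > h.py <<'E'
import cv2,numpy as np
from scipy.spatial.transform import Rotation as R
from station import ctrl, vision
def rayplane(o,d,z): return o+d*(z-o[2])/d[2]
def px2w(n,u,v,z):   # fixed camera
    c=vision.calibration(n); Rm=R.from_rotvec(c["rvec"]).as_matrix()
    return rayplane(-Rm.T@c["tvec"],Rm.T@np.array([(u-c["cx"])/c["fx"],(v-c["cy"])/c["fy"],1]),z)
def wpose(o):
    T=np.eye(4);T[:3,:3]=R.from_rotvec(o["tool_rot"]).as_matrix();T[:3,3]=o["tool_pos"]
    return T@vision.calibration("wrist")["hand_eye"]
def w2w(T,u,v,z):    # wrist pixel -> world at height z
    c=vision.calibration("wrist"); a=np.array([(u-c["cx"])/c["fx"],(v-c["cy"])/c["fy"]]); r=np.linalg.norm(a)+1e-12
    return rayplane(T[:3,3],T[:3,:3]@np.r_[a/r*np.sin(r),np.cos(r)],z)
def rectify(im,T,c0,ax,z,half=.15,s=.0005):
    """orthographic map of plane z; centre c0, u along ax, v along -(left of ax)"""
    c=vision.calibration("wrist"); g=np.arange(-half,half,s)
    a,b=np.meshgrid(g,-g); ex=np.array([np.cos(ax),np.sin(ax),0]); ey=np.array([-ex[1],ex[0],0])
    P=np.r_[c0[:2],z]+a[...,None]*ex+b[...,None]*ey
    p=(P-T[:3,3])@T[:3,:3]; rr=np.hypot(p[...,0],p[...,1]); th=np.arctan2(rr,p[...,2])
    return cv2.remap(im,(c["cx"]+c["fx"]*th*p[...,0]/rr).astype('f4'),(c["cy"]+c["fx"]*th*p[...,1]/rr).astype('f4'),cv2.INTER_LINEAR)
E
python3 - <<'E'
from h import *
for u,v,z in [(294,184.5,.056),(296,149,.058),(260,182,.057)]: print(px2w("top",u,v,z))
o=ctrl.get_obs();print(R.from_rotvec(o["tool_rot"]).as_matrix())
E
```

```text
[ 0.54849492 -0.11018913  0.056     ]
[ 0.65793533 -0.11750995  0.058     ]
[ 0.55669276 -0.00611638  0.057     ]
[[-9.43494486e-01  3.31387192e-01 -8.27555745e-04]
 [ 3.31388155e-01  9.43492964e-01 -1.70787938e-03]
 [ 2.14823671e-04 -1.88561695e-03 -9.99998199e-01]]
```

>>> jog_arm --pt "0 0 0 -2 -2 0 0.5" --pt "0 0 0 -2.8 -2.75 0 0" --pt "0 0 0 -2.8 -2.75 0 0" --pt "0 0 0 -2.8 -2.75 0 0" --pt "0 0 0 -2.8 -2.75 0 0" --pt "0 0 0 -2.8 -2.75 0 0" --pt "0 0 0 -2.8 -2.75 0 0" --pt "0 0 0 -2.8 -2.75 0 0" --pt "0 0 0 -2.8 -2.75 0 0" --pt "0 0 0 -2.8 -2.75 0 0" --pt "0 0 0 -2.8 -2.75 0 0" --pt "0 0 0 -2.8 -2.75 0 0" --grip_force 60

```text
t: 1.1
tool_pos: [0.4098, 0.1748, 0.253]
tool_rot: [0.528, 3.097, 0.0]
contact_force: [0.6, 0.8, 0.7]
opening: -0.0
```

>>> jog_arm --pt "0 0 0 -2.8 -2.75 0 0" --pt "0 0 0 -2.8 -2.75 0 0" --pt "0 0 0 -2.8 -2.75 0 0" --pt "0 0 0 -2.8 -2.75 0 0" --pt "0 0 0 -2.8 -2.75 0 0" --pt "0 0 0 -2.8 -2.75 0 0" --pt "0 0 0 -2.8 -2.75 0 0" --pt "0 0 0 -2.8 -2.75 0 0" --pt "0 0 0.1 0 0 1 0" --pt "0 0 0.1 0 0 1 0" --pt "0 0 0.1 0 0 1 0" --pt "0 0 0.1 0 0 1 0"

```text
t: 2.1
tool_pos: [0.5478, -0.1055, 0.2121]
tool_rot: [-1.141, -2.926, 0.0]
contact_force: [1.0, 0.0, 0.6]
opening: 0.0003
```

>>> jog_arm --pt "0 0 0.1 0 0 1 0" --pt "0 0 0.1 0 0 0 0" --pt "0 0 0.1 0 0 0 0" --pt "0 0 0.1 0 0 0 0" --pt "0 0 0.1 0 0 0 0" --pt "0 0 0.1 0 0 0 0" --pt "0 0 0 0 0 0 0" --pt "0 0 0 0 0 0 0" --pt "0 0 0 0 0 0 0"

```text
t: 2.85
tool_pos: [0.548, -0.105, 0.203]
tool_rot: [-1.945, -2.466, 0.0]
contact_force: [-0.2, -0.7, 0.1]
opening: -0.0006
```

```bash
python3 - <<'E'
from h import *
o=ctrl.get_obs();T=wpose(o);im,d=vision.get_image("wrist")
np.savez("pics/w1.npz",im=im,d=d,T=T)
print(o["t"],o["tool_pos"],o["q"],o["contact_force"],o["opening"])
r=rectify(im,T,[.548,-.11],np.deg2rad(-4),.05,.15,.0005)
cv2.imwrite("pics/w1r.png",r[:,:,::-1]); cv2.imwrite("pics/w1.png",im[:,:,::-1])
E
```

```text
2.85 [ 0.54796599 -0.10504805  0.20301288] [-3.22788157e-01 -7.03371511e-02  1.82025672e+00 -5.71508866e-06
  1.39219953e+00 -5.57896511e-01] [-0.17246689 -0.7207766   0.08143209] -0.0005691579244264235
```

View pics/w1r.png

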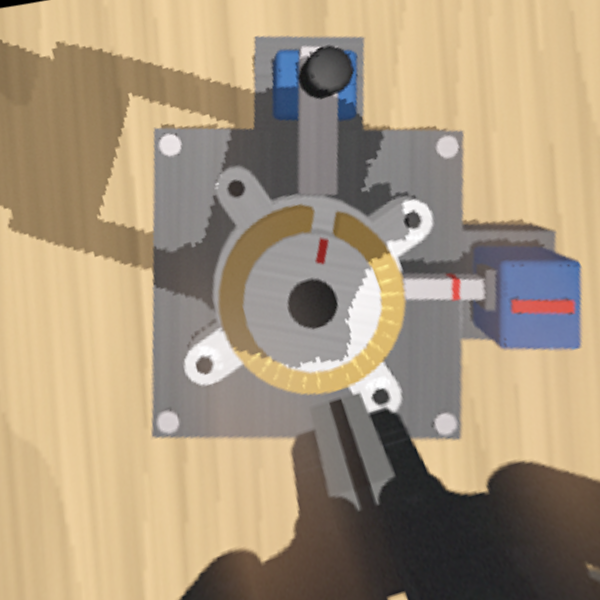

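The rectified view (0.5 mm/px) shows the hub hole at (313,303), the notch at (322,222), the four base screws at (170,145), (447,147), (445,423), (167,422), the mark line at (512..575,306) and the plunger bar at y≈289. Lugs are at (237,188), (413,220), (380,397), (205,365).

```bash
cat >> h.py <<'E'
def rp(T,u,v,z,c0=(.548,-.11),ax=np.deg2rad(-4),zp=.05,half=.15,s=.0005):
    a=u*s-half;b=half-v*s
    P=np.array([c0[0]+a*np.cos(ax)-b*np.sin(ax),c0[1]+a*np.sin(ax)+b*np.cos(ax),zp])
    return rayplane(T[:3,3],P-T[:3,3],z)
E
python3 - <<'E'
from h import *
T=np.load("pics/w1.npz")["T"]
S=np.array([rp(T,u,v,.022) for u,v in [(170,145),(447,147),(445,423),(167,422)]]);C=S.mean(0)
ex=(S[1]+S[2]-S[0]-S[3])[:2];ey=(S[0]+S[1]-S[2]-S[3])[:2]
print("screws",C,np.degrees(np.arctan2(ex[1],ex[0])),np.degrees(np.arctan2(ey[1],ey[0]))-90)
m=rp(T,543,306,.058);h=rp(T,312,303,.056)
print("mark",m,np.linalg.norm((m-C)[:2]),np.degrees(np.arctan2(*(m-C)[1::-1])),"hub",h)
n=rp(T,324,221,.052);print("notch",n,np.degrees(np.arctan2(*(n-C)[1::-1])),np.linalg.norm((n-C)[:2]))
for u,v in [(237,188),(413,220),(380,397),(205,365)]:
    l=rp(T,u,v,.038)-C;print("lug",l+C,np.degrees(np.arctan2(l[1],l[0])),np.hypot(*l[:2]))
p=rp(T,425,289,.051);print("plunger",p)
k=rp(T,327,72,.102);print("handle",k,(k-C)[:2])
E
```

```text
screws [ 0.55450082 -0.11040303  0.022     ] -4.309703899958838 -4.518030906623295
mark [ 0.66492005 -0.11862445  0.058     ] 0.11072487529959273 -4.258179373103643 hub [ 0.5533428  -0.10999112  0.056     ]
notch [ 0.56248234 -0.07108722  0.052     ] 78.52432175102678 0.040117800760010314
lug [ 0.52009786 -0.05316271  0.038     ] 121.00699289024226 0.0667833670741486
lug [ 0.61055913 -0.07622915  0.038     ] 31.367031651480634 0.06565354924389212
lug [ 0.58693569 -0.16717463  0.038     ] -60.259718172357026 0.0653837472465225
lug [ 0.49699502 -0.14414459  0.038     ] -149.59770027225738 0.06667391235717117
plunger [ 0.61043449 -0.10856364  0.051     ]
handle [ 0.56181133 -0.00229083  0.102     ] [0.00731051 0.1081122 ]
```

```bash
python3 - <<'E'
from h import *
f=np.load("pics/w1.npz");d=f["d"];c=vision.calibration("wrist")
v,u=np.nonzero((d>.02)&(d<.25));z=d[v,u]
a=np.c_[u-c["cx"],v-c["cy"]]/c["fx"];r=np.linalg.norm(a,axis=1)+1e-9
P=np.c_[a/r[:,None]*np.tan(r)[:,None]*z[:,None],z]
H=c["hand_eye"];Q=P@H[:3,:3].T+H[:3,3]
for lo in range(-60,30,6):
    q=Q[(Q[:,2]*1000>=lo)&(Q[:,2]*1000<lo+6)]
    if len(q)>5: print(lo,len(q),"x",np.percentile(q[:,0],[2,98]).round(4),"y",np.percentile(q[:,1],[2,98]).round(4))
o=ctrl.get_obs();p=o["tool_pos"];Rm=R.from_rotvec(o["tool_rot"]).as_matrix()
C=np.array([.554,-.1102]);L=np.deg2rad(-60)
g=C+.066*np.array([np.cos(L),np.sin(L)])+.028*np.array([-np.sin(L),np.cos(L)])
print("goal",g,"heading",np.degrees(np.arctan2(Rm[1,0],Rm[0,0])),"tool shift cm",100*Rm.T@np.r_[g-p[:2],.031+.022-p[2]])
E
```

```text
-60 3817 x [-0.0067  0.0185] y [-0.0523  0.0536]
-54 3689 x [-0.0078  0.0184] y [-0.0479  0.0491]
-48 2387 x [-0.008   0.0183] y [-0.0439  0.0452]
-42 2114 x [-0.0083  0.0136] y [-0.0392  0.0406]
-36 3164 x [-0.0073  0.0141] y [-0.0346  0.0358]
-30 1542 x [-0.0071  0.0146] y [-0.0304  0.0318]
-24 551 x [0.0071 0.0147] y [-0.0247  0.0242]
-18 547 x [-0.0088  0.0127] y [-0.0061  0.0072]
-12 389 x [0.0074 0.0125] y [-0.0125  0.0136]
-6 379 x [0.0072 0.0126] y [-0.0123  0.0134]
0 324 x [0.0073 0.0125] y [-0.0124  0.0136]
6 312 x [0.0075 0.0124] y [-0.0123  0.0137]
12 180 x [0.0073 0.0124] y [-0.0111  0.0119]
goal [ 0.61124871 -0.15335768] heading 103.44427504701629 tool shift cm [-6.17018586  5.03343341 15.00223808]
```

>>> jog_arm --pt "0 0 -0.097 0 0 0 0" --pt "0 0 -0.097 0 0 0 0" --pt "0 0 -0.097 0 0 0 0" --pt "0 0 0 -2.45 1.09 0 0" --pt "0 0 0 -2.45 1.09 0 0" --pt "0 0 0 -2.45 1.09 0 0" --pt "0 0 0 0 0 3.3 0" --pt "0 0 0 0 0 3.3 0" --pt "0 0 0 0 0 3.3 0" --pt "0 0 0 0 0 2.2 0" --pt "0 0 0 0 0 0.5 0" --pt "0 0 0 0 0 0 0"

```text
t: 3.9
tool_pos: [0.6116, -0.1518, 0.0748]
tool_rot: [-1.567, -2.717, 0.001]
contact_force: [0.1, 1.2, 1.1]
opening: -0.0001
```

>>> jog_arm --pt "0 0 0 0 0 0.4 0" --pt "0 0 0 0 0 0.4 0" --pt "0 0 0 0 0 0.4 0" --pt "0 0 0 0 0 0.4 0" --pt "0 0 0 0 0 0.4 0" --pt "0 0 0 0 0 0.3 0" --pt "0 0 0 0 0 0 0" --pt "0 0 0 0 0 0 0"

```text
t: 4.57
tool_pos: [0.613, -0.1523, 0.054]
tool_rot: [-1.57, -2.721, 0.0]
contact_force: [-0.5, -0.4, -0.1]
opening: -0.0
```

```bash
python3 - <<'E'
from h import *
o=ctrl.get_obs();T=wpose(o);im,d=vision.get_image("wrist")
np.savez("pics/w2.npz",im=im,d=d,T=T);print(o["t"],o["tool_pos"],2*np.degrees(np.arctan2(o["tool_rot"][1],o["tool_rot"][0])),o["q"].round(2),o["contact_force"])
cv2.imwrite("pics/w2.png",im[:,:,::-1])
E
```

```text
4.5667 [ 0.6130356  -0.15231948  0.05400356] -239.97513337220556 [-0.36  0.26  1.73 -0.    1.15 -0.89] [-0.4716017  -0.39278827 -0.11770675]
```

View pics/w2.png

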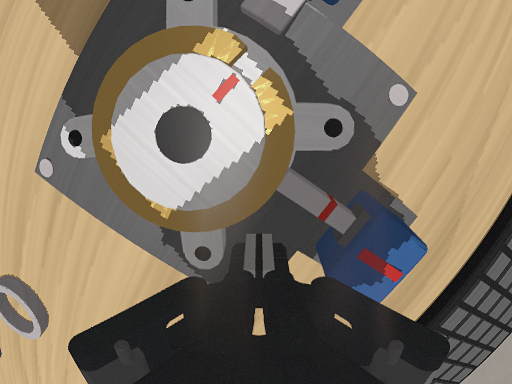

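The picture shows the lug tip at (203,253) and the shut fingers at (262,255), on its counterclockwise side and clear of the hub and plunger block. I'll approach slowly first.

>>> jog_arm --pt "0 0 0 0 -0.1 0.05 0" --pt "0 0 0 0 -0.1 0 0" --pt "0 0 0 0 -0.1 0 0" --pt "0 0 0 0 -0.1 0 0" --pt "0 0 0 0 -0.1 0 0" --pt "0 0 0 0 -0.1 0 0"

```text
t: 5.12
tool_pos: [0.608, -0.1555, 0.0539]
tool_rot: [1.57, 2.721, 0.0]
contact_force: [1.2, 0.1, -0.4]
opening: -0.0002
```

>>> jog_arm --pt "0 0 0.02 -0.048 -0.132 0 0" --pt "0 0 0.02 -0.048 -0.132 0 0" --pt "0 0 0.02 -0.048 -0.132 0 0" --pt "0 0 0.035 -0.082 -0.232 0 0" --pt "0 0 0.035 -0.082 -0.232 0 0" --pt "0 0 0.035 -0.082 -0.232 0 0" --pt "0 0 0.035 -0.082 -0.232 0 0" --pt "0 0 0.035 -0.082 -0.232 0 0" --pt "0 0 0.035 -0.082 -0.232 0 0"

```text
t: 5.87
tool_pos: [0.5954, -0.1682, 0.0544]
tool_rot: [1.924, 2.48, 0.004]
contact_force: [2.6, 1.9, -1.0]
opening: -0.0002
```

```bash
cat > st.py <<'E'
from h import *
o=ctrl.get_obs();p=o["tool_pos"];Rm=R.from_rotvec(o["tool_rot"]).as_matrix()
print("t",o["t"],"z",p[2],"heading",np.degrees(np.arctan2(Rm[1,0],Rm[0,0])),"C in tool mm",1000*Rm.T[:2]@np.r_[.554-p[0],-.1102-p[1],0],"F tool",Rm.T@o["contact_force"])
E
python3 st.py
```

```text
t 5.8667 z 0.054402311994119955 heading 104.38119831689914 C in tool mm [ 66.44213337 -25.72193603] F tool [1.20664671 3.03562107 0.99069374]
```

>>> jog_arm --pt "0 0 0.035 -0.082 -0.232 0.02 0" --pt "0 0 0.035 -0.082 -0.232 0.02 0" --pt "0 0 0.035 -0.082 -0.232 0 0" --pt "0 0 0.035 -0.082 -0.232 0 0" --pt "0 0 0.035 -0.082 -0.232 0 0" --pt "0 0 0.035 -0.082 -0.232 0 0" --pt "0 0 0.035 -0.082 -0.232 0 0" --pt "0 0 0.035 -0.082 -0.232 0 0" --pt "0 0 0.035 -0.082 -0.232 0 0" --pt "0 0 0.035 -0.082 -0.232 0 0"

```text
t: 6.7
tool_pos: [0.5734, -0.179, 0.0543]
tool_rot: [2.326, 2.106, 0.004]
contact_force: [4.0, 0.5, -0.8]
opening: -0.0
```

>>> jog_arm --pt "0 0 0.035 -0.082 -0.232 0 0" --pt "0 0 0.035 -0.082 -0.232 0 0" --pt "0 0 0.035 -0.082 -0.232 0 0" --pt "0 0 0.035 -0.082 -0.232 0 0" --pt "0 0 0.035 -0.082 -0.232 0 0" --pt "0 0 0.03 -0.072 -0.198 0 0" --pt "0 0 0.02 -0.048 -0.132 0 0" --pt "0 0 0.02 -0.048 -0.132 0 0"

```text
t: 7.37
tool_pos: [0.5561, -0.1816, 0.0543]
tool_rot: [2.565, 1.808, 0.003]
contact_force: [4.4, -1.2, -0.2]
opening: -0.0002
```

```bash
python3 st.py; python3 - <<'E'
from h import *
T=wpose(ctrl.get_obs());im,d=vision.get_image("wrist");np.savez("pics/w3.npz",im=im,d=d,T=T)
cv2.imwrite("pics/w3r.png",rectify(im,T,[.554,-.1102],np.deg2rad(-4.3),.051,.11,.0004)[:,:,::-1])
E
```

```text
t 7.3667 z 0.054279360000389076 heading 70.35159019911761 C in tool mm [ 66.54755175 -25.99532775] F tool [0.34984788 4.49871626 0.26069021]
```

View pics/w3r.png

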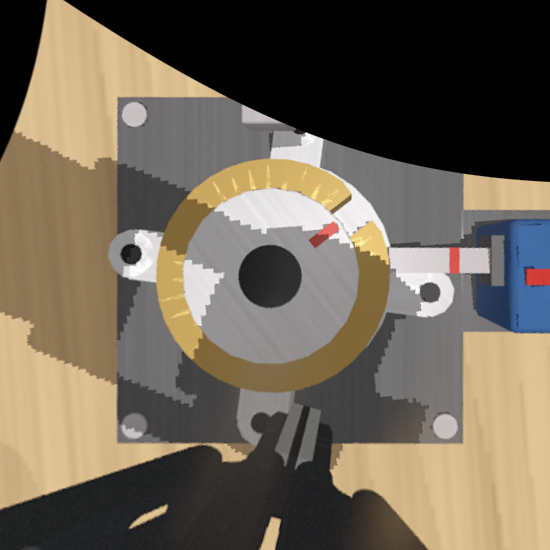

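The notch is at about (360,205), roughly 38° from the plunger. The plunger bar is about 6 mm to +y. The pushed lug at (262,420) lies about 9° skew to the fingers, because the tips are thinner than I assumed. I'll square the fingers to the lug, then go on.

>>> jog_arm --pt "0 0 0 0.1 0.2 0 0" --pt "0 0 -0.05 0.1 0.2 0.03 0" --pt "0 0 -0.05 0 0 0.03 0" --pt "0 0 -0.05 0 0 0.03 0" --pt "0 0 0 0 -0.08 0 0" --pt "0 0 0 0 -0.08 0 0" --pt "0 0 0 0 -0.08 0 0" --pt "0 0 0 0 -0.08 0 0" --pt "0 0 0 0 -0.08 0 0"

```text
t: 8.17
tool_pos: [0.5564, -0.1801, 0.0535]
tool_rot: [2.422, 1.998, 0.002]
contact_force: [4.4, -0.8, 4.3]
opening: 0.0002
```

```bash
python3 st.py
```

```text
t 8.1667 z 0.05352995746669815 heading 79.0534576798861 C in tool mm [ 68.12624872 -15.61620847] F tool [ 0.09676066  4.51718906 -4.28264564]
```

>>> jog_arm --pt "0 0 0.012 -0.021 -0.081 -0.03 0" --pt "0 0 0.02 -0.034 -0.134 -0.02 0" --pt "0 0 0.025 -0.043 -0.168 0 0" --pt "0 0 0.025 -0.043 -0.168 0 0" --pt "0 0 0.025 -0.043 -0.168 0 0" --pt "0 0 0.025 -0.043 -0.168 0 0" --pt "0 0 0.025 -0.043 -0.168 0 0" --pt "0 0 0.025 -0.043 -0.168 0 0"

```text
t: 8.83
tool_pos: [0.5435, -0.1797, 0.0535]
tool_rot: [2.596, 1.766, 0.002]
contact_force: [4.8, -1.5, 3.9]
opening: 0.0004
```

>>> jog_arm --pt "0 0 0.025 -0.043 -0.168 0 0" --pt "0 0 0.025 -0.043 -0.168 0 0" --pt "0 0 0.025 -0.043 -0.168 0 0" --pt "0 0 0.025 -0.043 -0.168 0 0" --pt "0 0 0.02 -0.034 -0.134 0 0" --pt "0 0 0.015 -0.026 -0.1 0 0" --pt "0 0 0.01 -0.018 -0.067 0 0" --pt "0 0 0 0 0 0 0"

```text
t: 9.5
tool_pos: [0.5336, -0.1777, 0.0535]
tool_rot: [2.717, 1.575, 0.003]
contact_force: [6.4, -0.3, 4.4]
opening: 0.0003
```

```bash
python3 st.py; python3 - <<'E'
from h import *
T=wpose(ctrl.get_obs());im,d=vision.get_image("wrist");np.savez("pics/w4.npz",im=im,d=d,T=T)
cv2.imwrite("pics/w4r.png",rectify(im,T,[.554,-.1102],np.deg2rad(-4.3),.051,.11,.0004)[:,:,::-1])
E
```

```text
t 9.5 z 0.053521808776323856 heading 60.20453240281702 C in tool mm [ 68.72520643 -15.84657007] F tool [ 2.92473426  5.71807833 -4.37596793]
```

View pics/w4r.png

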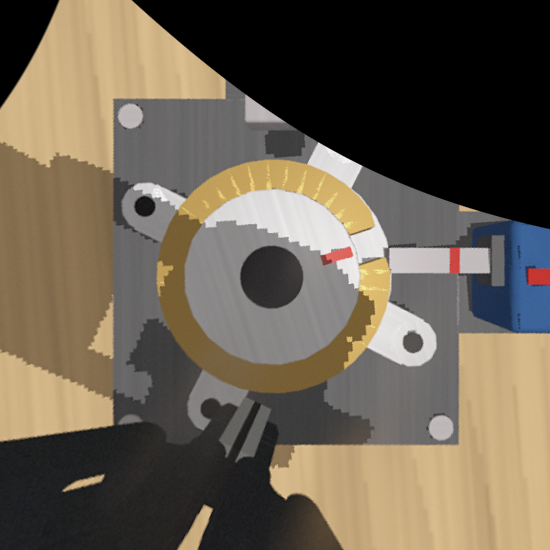

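The notch at (368,248) is about 16° from the fixture axis and the plunger is at +6 mm, so about 8° remain. The steady 4 N vertical reaction means the tips are grazing the base. I'll raise them 1.5 mm and creep.

>>> jog_arm --pt "0 0 0 0 0.03 -0.08 0" --pt "0 0 0 0 0.03 -0.07 0" --pt "0 0 0 0 0 0 0" --pt "0 0 0.008 -0.014 -0.054 0 0" --pt "0 0 0.008 -0.014 -0.054 0 0" --pt "0 0 0.008 -0.014 -0.054 0 0" --pt "0 0 0.008 -0.014 -0.054 0 0" --pt "0 0 0.008 -0.014 -0.054 0 0" --pt "0 0 0.008 -0.014 -0.054 0 0"

```text
t: 10.3
tool_pos: [0.5299, -0.1769, 0.0542]
tool_rot: [-2.754, -1.511, 0.001]
contact_force: [2.4, -1.5, -0.8]
opening: 0.0003
```

>>> jog_arm --pt "0 0 0.008 -0.014 -0.054 0 0" --pt "0 0 0.008 -0.014 -0.054 0 0" --pt "0 0 0.008 -0.014 -0.054 0 0" --pt "0 0 0.008 -0.014 -0.054 0 0"

```text
t: 10.63
tool_pos: [0.5281, -0.1763, 0.0545]
tool_rot: [2.778, 1.467, -0.0]
contact_force: [2.2, -1.3, -1.3]
opening: 0.0004
```

```bash
python3 st.py
```

```text
t 10.6333 z 0.054516988791469656 heading 55.69073409109019 C in tool mm [ 69.18967628 -15.86409252] F tool [0.1623429  2.51590741 1.31791784]
```

>>> jog_arm --pt "0 0 0.006 -0.01 -0.04 0 0" --pt "0 0 0.006 -0.01 -0.04 0 0" --pt "0 0 0.006 -0.01 -0.04 0 0" --pt "0 0 0.006 -0.01 -0.04 0 0"

```text
t: 10.97
tool_pos: [0.5266, -0.1757, 0.0545]
tool_rot: [2.795, 1.434, 0.0]
contact_force: [1.6, -1.7, -1.9]
opening: 0.0001
```

>>> jog_arm --pt "0 0 0.006 -0.01 -0.04 0 0" --pt "0 0 0.006 -0.01 -0.04 0 0" --pt "0 0 0.006 -0.01 -0.04 0 0"

```text
t: 11.22
tool_pos: [0.5255, -0.1752, 0.0545]
tool_rot: [2.808, 1.409, 0.0]
contact_force: [2.9, -1.2, -0.9]
opening: 0.0002
```

>>> jog_arm --pt "0 0 0.006 -0.01 -0.04 0 0" --pt "0 0 0.006 -0.01 -0.04 0 0"

```text
t: 11.38
tool_pos: [0.5247, -0.1749, 0.0545]
tool_rot: [2.816, 1.392, 0.0]
contact_force: [2.1, -0.2, -1.9]
opening: -0.0002
```

```bash
python3 st.py
```

```text
t 11.3833 z 0.05453599251576901 heading 52.60753991537398 C in tool mm [ 69.1733372  -15.99740856] F tool [1.07919614 1.78910127 1.87087328]
```

>>> jog_arm --pt "0 0 0.006 -0.01 -0.04 0 0" --pt "0 0 0.006 -0.01 -0.04 0 0"

```text
t: 11.55
tool_pos: [0.5237, -0.1744, 0.0545]
tool_rot: [-2.824, -1.375, 0.001]
contact_force: [1.5, -0.7, 0.1]
opening: 0.0001
```

>>> jog_arm --pt "0 0 0.006 -0.01 -0.04 0 0" --pt "0 0 0.006 -0.01 -0.04 0 0"

```text
t: 11.72
tool_pos: [0.5231, -0.1741, 0.0545]
tool_rot: [-2.832, -1.358, 0.0]
contact_force: [1.8, -1.0, -1.2]
opening: -0.0002
```

>>> jog_arm --pt "0 0 0.006 -0.01 -0.04 0 0" --pt "0 0 0.006 -0.01 -0.04 0 0"

```text
t: 11.88
tool_pos: [0.5224, -0.1737, 0.0545]
tool_rot: [-2.841, -1.341, 0.0]
contact_force: [1.5, -0.5, -0.1]
opening: 0.0002
```

```bash
python3 st.py; python3 - <<'E'
from h import *
T=wpose(ctrl.get_obs());im,d=vision.get_image("wrist");np.savez("pics/w5.npz",im=im,d=d,T=T)
r=rectify(im,T,[.554,-.1102],np.deg2rad(-4.3),.051,.11,.0004)
cv2.imwrite("pics/w5r.png",cv2.resize(r[180:370,250:520],None,fx=2.5,fy=2.5,interpolation=cv2.INTER_CUBIC)[:,:,::-1])
E
```

```text
t 11.8833 z 0.054487717050315694 heading 50.54835717732597 C in tool mm [ 69.14263997 -15.97952744] F tool [0.54458261 1.48669221 0.14156668]
```

View pics/w5r.png

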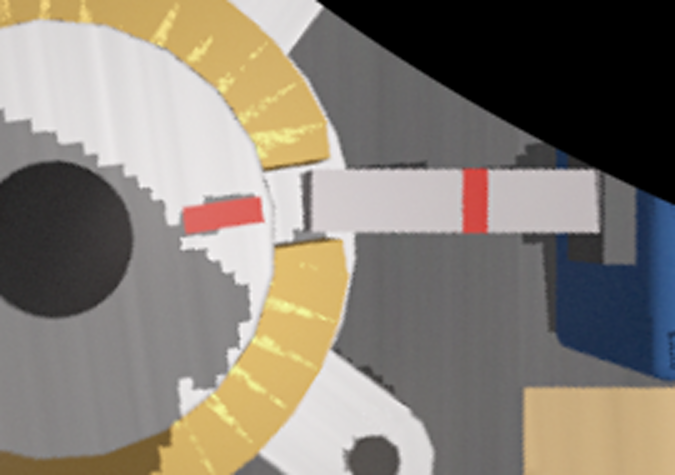

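The plunger has dropped: its nose at (307,200) is well inside the notch, past the rim at x≈335. Now I'll lean in small steps.

>>> jog_arm --pt "0 0 0.004 -0.007 -0.027 0 0" --pt "0 0 0 0 0 0 0"

```text
t: 12.1
tool_pos: [0.5221, -0.1737, 0.0545]
tool_rot: [-2.843, -1.336, 0.0]
contact_force: [0.9, 0.2, -0.2]
opening: -0.0002
```

>>> jog_arm --pt "0 0 0.004 -0.007 -0.027 0 0" --pt "0 0 0 0 0 0 0"

```text
t: 12.27
tool_pos: [0.5219, -0.1736, 0.0545]
tool_rot: [-2.846, -1.33, -0.0]
contact_force: [2.5, -0.8, 0.1]
opening: 0.0001
```

>>> jog_arm --pt "0 0 0.004 -0.007 -0.027 0 0" --pt "0 0 0 0 0 0 0"

```text
t: 12.43
tool_pos: [0.5217, -0.1735, 0.0545]
tool_rot: [2.849, 1.325, -0.0]
contact_force: [2.4, -0.0, -0.1]
opening: 0.0002
```

>>> jog_arm --pt "0 0 0.004 -0.007 -0.027 0 0" --pt "0 0 0 0 0 0 0"

```text
t: 12.6
tool_pos: [0.5214, -0.1734, 0.0545]
tool_rot: [2.851, 1.319, -0.0]
contact_force: [1.6, -0.5, -0.1]
opening: 0.0003
```

```bash
python3 st.py
```

```text
t 12.6 z 0.05449904407152039 heading 49.654662684587755 C in tool mm [ 69.2429825  -16.08240264] F tool [0.61460219 1.54839383 0.1210977 ]
```

>>> jog_arm --pt "0 0 0.004 -0.007 -0.03 0 0" --pt "0 0 0.004 -0.007 -0.03 0 0"

```text
t: 12.77
tool_pos: [0.5209, -0.1731, 0.0545]
tool_rot: [2.857, 1.307, 0.0]
contact_force: [1.8, -1.0, 0.3]
opening: 0.0001
```

>>> jog_arm --pt "0 0 0.004 -0.007 -0.03 0 0" --pt "0 0 0 0 0 0 0"

```text
t: 12.93
tool_pos: [0.5206, -0.173, 0.0545]
tool_rot: [-2.859, -1.302, 0.0]
contact_force: [1.8, 0.4, 0.1]
opening: 0.0
```

>>> jog_arm --pt "0 0 0.004 -0.007 -0.03 0 0" --pt "0 0 0 0 0 0 0"

```text
t: 13.1
tool_pos: [0.5203, -0.1728, 0.0545]
tool_rot: [2.862, 1.296, -0.0]
contact_force: [0.7, 0.1, 0.9]
opening: 0.0
```

>>> jog_arm --pt "0 0 0.004 -0.007 -0.03 0 0" --pt "0 0 0 0 0 0 0"

```text
t: 13.27
tool_pos: [0.5201, -0.1727, 0.0545]
tool_rot: [2.864, 1.29, 0.0]
contact_force: [1.3, -0.3, -0.8]
opening: -0.0004
```

>>> jog_arm --pt "0 0 0.004 -0.007 -0.03 0 0" --pt "0 0 0 0 0 0 0"

```text
t: 13.43
tool_pos: [0.5199, -0.1726, 0.0545]
tool_rot: [2.867, 1.285, 0.0]
contact_force: [2.5, -1.2, -0.4]
opening: -0.0002
```

>>> jog_arm --pt "0 0 0.004 -0.007 -0.03 0 0" --pt "0 0 0 0 0 0 0"

```text
t: 13.6
tool_pos: [0.5197, -0.1724, 0.0545]
tool_rot: [2.869, 1.279, 0.0]
contact_force: [2.8, -0.7, -0.9]
opening: -0.0
```

>>> jog_arm --pt "0 0 0.004 -0.007 -0.03 0 0" --pt "0 0 0 0 0 0 0"

```text
t: 13.77
tool_pos: [0.5195, -0.1723, 0.0546]
tool_rot: [2.872, 1.273, 0.001]
contact_force: [2.4, -1.6, -0.8]
opening: -0.0002
```

>>> jog_arm --pt "0 0 0.004 -0.007 -0.03 0 0" --pt "0 0 0 0 0 0 0"

```text
t: 13.93
tool_pos: [0.5192, -0.1722, 0.0546]
tool_rot: [2.874, 1.267, 0.001]
contact_force: [4.3, -2.0, -0.1]
opening: -0.0003
```

```bash
python3 st.py; python3 - <<'E'
from h import *
T=wpose(ctrl.get_obs());im,d=vision.get_image("wrist");np.savez("pics/w6.npz",im=im,d=d,T=T)
r=rectify(im,T,[.554,-.1102],np.deg2rad(-4.3),.051,.11,.0004)
cv2.imwrite("pics/w6r.png",cv2.resize(r[180:470,150:450],None,fx=2,fy=2,interpolation=cv2.INTER_CUBIC)[:,:,::-1])
E
```

```text
t 13.9333 z 0.05460775198074118 heading 47.58643727986173 C in tool mm [ 69.2578128  -16.16028599] F tool [1.41327914 4.5740441  0.12281954]
```

View pics/w6r.png

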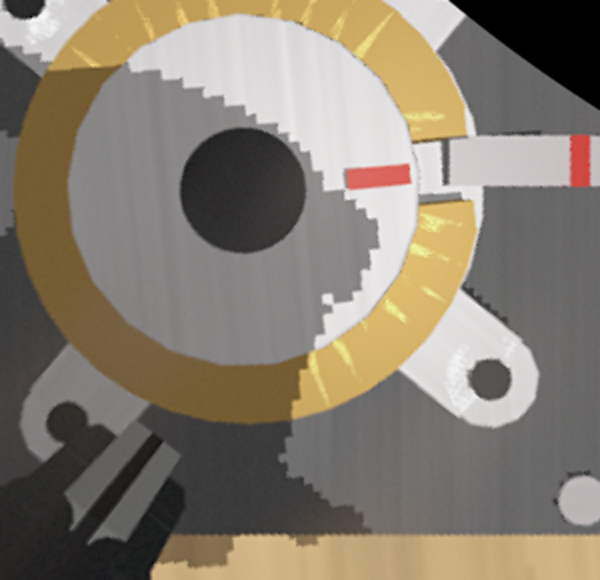

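The upper notch wall (y≈138) is now against the bar's top edge, with a gap below (187 to 200). The force is starting to rise, so I'll build it up towards 13 N.

>>> jog_arm --pt "0 0 0 0 -0.03 0 0" --pt "0 0 0 0 0 0 0"

```text
t: 14.15
tool_pos: [0.519, -0.172, 0.0546]
tool_rot: [2.874, 1.267, 0.001]
contact_force: [5.1, -1.6, -1.9]
opening: 0.0003
```

>>> jog_arm --pt "0 0 0 0 -0.03 0 0" --pt "0 0 0 0 0 0 0"

```text
t: 14.32
tool_pos: [0.5189, -0.1719, 0.0547]
tool_rot: [2.874, 1.267, 0.001]
contact_force: [5.0, -1.8, -2.2]
opening: 0.0001
```

>>> jog_arm --pt "0 0 0 0 -0.03 0 0" --pt "0 0 0 0 0 0 0"

```text
t: 14.48
tool_pos: [0.5188, -0.1718, 0.0547]
tool_rot: [2.873, 1.267, 0.001]
contact_force: [5.0, -1.9, -2.3]
opening: 0.0002
```

```bash
python3 st.py
```

```text
t 14.4833 z 0.05473578122632451 heading 47.59833185570351 C in tool mm [ 69.21718342 -15.54015686] F tool [1.91662636 4.96706836 2.35412144]
```

>>> jog_arm --pt "0 0 0 0 -0.03 0 0" --pt "0 0 0 0 -0.03 0 0" --pt "0 0 0 0 0 0 0"

```text
t: 14.73
tool_pos: [0.5186, -0.1716, 0.0549]
tool_rot: [2.873, 1.267, 0.002]
contact_force: [5.8, -2.3, -2.3]
opening: 0.0001
```

>>> jog_arm --pt "0 0 0 0 -0.03 0 0" --pt "0 0 0 0 -0.03 0 0" --pt "0 0 0 0 0 0 0"

```text
t: 14.98
tool_pos: [0.5185, -0.1714, 0.055]
tool_rot: [2.872, 1.267, 0.003]
contact_force: [6.0, -3.2, -2.5]
opening: 0.0001
```

>>> jog_arm --pt "0 0 0 0 -0.03 0 0" --pt "0 0 0 0 0 0 0"

```text
t: 15.15
tool_pos: [0.5184, -0.1713, 0.0551]
tool_rot: [2.872, 1.266, 0.003]
contact_force: [6.6, -3.1, -2.9]
opening: -0.0003
```

```bash
python3 st.py
```

```text
t 15.15 z 0.05508030457904495 heading 47.5948799826627 C in tool mm [ 69.11340951 -14.8700287 ] F tool [2.17357132 6.96566552 2.90157918]
```

>>> jog_arm --pt "0 0 0 0 -0.03 0.04 0" --pt "0 0 0 0 -0.03 0.04 0" --pt "0 0 0 0 0 0 0"

```text
t: 15.4
tool_pos: [0.5183, -0.1712, 0.0549]
tool_rot: [2.871, 1.266, 0.004]
contact_force: [5.9, -4.3, -0.7]
opening: 0.0
```

>>> jog_arm --pt "0 0 0 0 -0.03 0.03 0" --pt "0 0 0 0 -0.03 0 0" --pt "0 0 0 0 0 0 0"

```text
t: 15.65
tool_pos: [0.5182, -0.1711, 0.0549]
tool_rot: [2.87, 1.266, 0.005]
contact_force: [6.8, -4.4, -0.7]
opening: 0.0001
```

```bash
python3 st.py
```

```text
t 15.65 z 0.05487358284624967 heading 47.59604240473506 C in tool mm [ 69.0740583  -14.60081056] F tool [1.33690495 8.03841706 0.74632975]
```

>>> jog_arm --pt "0 0 0 0 -0.04 0.02 0" --pt "0 0 0 0 -0.04 0.02 0" --pt "0 0 0 0 -0.04 0 0" --pt "0 0 0 0 0 0 0"

```text
t: 15.98
tool_pos: [0.518, -0.1709, 0.055]
tool_rot: [2.868, 1.265, 0.006]
contact_force: [6.9, -6.5, -0.4]
opening: 0.0003
```

>>> jog_arm --pt "0 0 0 0 -0.04 0.02 0" --pt "0 0 0 0 -0.04 0.02 0" --pt "0 0 0 0 -0.04 0 0" --pt "0 0 0 0 0 0 0"

```text
t: 16.32
tool_pos: [0.5178, -0.1706, 0.055]
tool_rot: [2.866, 1.264, 0.008]
contact_force: [9.0, -8.2, -1.3]
opening: -0.0001
```

```bash
python3 st.py
```

```text
t 16.3167 z 0.05504185130144095 heading 47.59626739674373 C in tool mm [ 69.03285667 -13.98185386] F tool [ 0.04423528 12.14441682  1.39112656]
```

>>> jog_arm --pt "0 0 0 0 -0.03 0.02 0" --pt "0 0 0 0 0 0 0" --pt "0 0 0 0 0 0 0" --pt "0 0 0 0 0 0 0"

```text
t: 16.65
tool_pos: [0.5177, -0.1706, 0.055]
tool_rot: [2.866, 1.264, 0.008]
contact_force: [8.8, -7.9, 0.3]
opening: 0.0002
```

>>> jog_arm --pt "0 0 0 0 0 0 0" --pt "0 0 0 0 0 0 0" --pt "0 0 0 0 0 0 0" --pt "0 0 0 0 0 0 0" --pt "0 0 0 0 0 0 0" --pt "0 0 0 0 0 0 0"

```text
t: 17.15
tool_pos: [0.5177, -0.1706, 0.055]
tool_rot: [2.866, 1.264, 0.008]
contact_force: [9.2, -7.6, -0.2]
opening: -0.0002
```

>>> jog_arm --pt "0 0 0 0 0 0 0" --pt "0 0 0 0 0 0 0" --pt "0 0 0 0 0 0 0" --pt "0 0 0 0 0 0 0" --pt "0 0 0 0 0 0 0" --pt "0 0 0 0 0 0 0"

```text
t: 17.65
tool_pos: [0.5177, -0.1706, 0.055]
tool_rot: [2.866, 1.264, 0.008]
contact_force: [10.0, -7.0, 0.1]
opening: -0.0003
```

```bash
python3 st.py
```

```text
t 17.65 z 0.05500144511082764 heading 47.5910378996789 C in tool mm [ 69.07439993 -13.92611345] F tool [ 1.5835253  12.06937698  0.02347173]
```

>>> jog_arm --pt "0 0 0 0 -0.04 0.01 0" --pt "0 0 0 0 0 0 0" --pt "0 0 0 0 0 0 0" --pt "0 0 0 0 0 0 0" --pt "0 0 0 0 0 0 0" --pt "0 0 0 0 0 0 0" --pt "0 0 0 0 0 0 0" --pt "0 0 0 0 0 0 0"

```text
t: 18.32
tool_pos: [0.5176, -0.1705, 0.0551]
tool_rot: [2.865, 1.264, 0.009]
contact_force: [9.5, -9.2, -0.9]
opening: 0.0001
```

>>> jog_arm --pt "0 0 0 0 0 0 0" --pt "0 0 0 0 0 0 0" --pt "0 0 0 0 0 0 0" --pt "0 0 0 0 0 0 0" --pt "0 0 0 0 0 0 0" --pt "0 0 0 0 0 0 0" --pt "0 0 0 0 0 0 0" --pt "0 0 0 0 0 0 0"

```text
t: 18.98
tool_pos: [0.5176, -0.1705, 0.0551]
tool_rot: [2.865, 1.264, 0.009]
contact_force: [9.4, -8.4, -0.6]
opening: -0.0006
```

>>> jog_arm --pt "0 0 0 0 0.1 0 0" --pt "0 0 0 0 0.1 0 0" --pt "0 0 0 0 0.1 0 0" --pt "0 0 0 0 0.1 0 0" --pt "0 0 0 0 0.1 0 0" --pt "0 0 0 0 0.1 0 0" --pt "0 0 0 0 0.2 0 0" --pt "0 0 0 -0.3 0.3 0 0" --pt "0 0 0 -0.3 0 -0.5 0" --pt "0 0 0 0 0 -2 0" --pt "0 0 0 0 0 -3 0" --pt "0 0 0 0 0 -3 0"

```text
t: 19.98
tool_pos: [0.5155, -0.1782, 0.1357]
tool_rot: [-2.869, -1.266, 0.008]
contact_force: [1.0, -1.0, -0.2]
opening: 0.0001
```

```bash
python3 st.py; python3 - <<'E'
from h import *
o=ctrl.get_obs();print(o["tool_pos"],o["q"].round(3))
T=wpose(o);im,d=vision.get_image("wrist");np.savez("pics/w7.npz",im=im,d=d,T=T)
cv2.imwrite("pics/w7r.png",rectify(im,T,[.554,-.1102],np.deg2rad(-4.3),.051,.14,.0005)[:,:,::-1])
E
```

```text
t 19.9833 z 0.13571845924439088 heading 47.60591572533493 C in tool mm [ 76.17872037 -17.39650227] F tool [-0.04518218  1.43319534  0.21941443]
[ 0.51548535 -0.17818867  0.13571846] [-0.469 -0.029  1.899 -0.     1.28   0.271]
```

View pics/w7r.png

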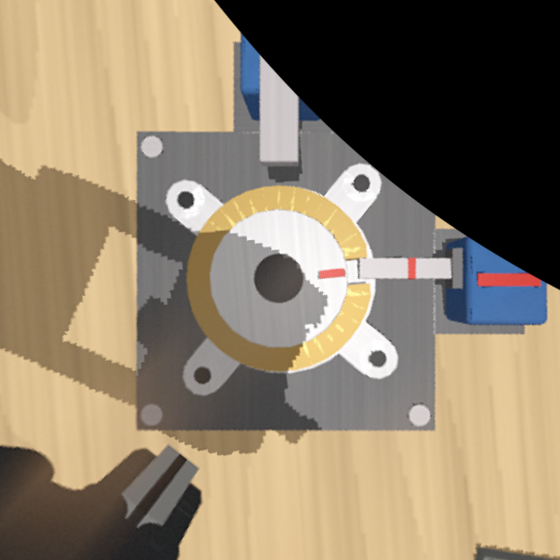

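The flange has stayed indexed: the plunger is in the notch at (352,270) and the fingers are clear. The lean was about 12 to 13 N for over a second. Next, the keeper: I'll go over to its outer side.

>>> jog_arm --pt "0 0 -0.095 0 0 -1 0" --pt "0 0 -0.095 0 0 -1 0" --pt "0 0 -0.095 0 0 -1 0" --pt "0 0 -0.095 0 0 -1 0" --pt "0 0 -0.095 0 0 -1 0" --pt "0 0 -0.095 0 0 0 0" --pt "0 0 -0.095 0 0 0 0" --pt "0 0 0 3.6 0.55 0 0" --pt "0 0 0 3.6 0.55 0 0" --pt "0 0 0 3.6 0.55 0 0" --pt "0 0 0 3.6 0.55 0 0" --pt "0 0 0 3.6 0.55 0 0"

```text
t: 21.03
tool_pos: [0.5576, -0.0002, 0.1861]
tool_rot: [-2.301, -2.134, 0.004]
contact_force: [0.7, 0.0, 0.1]
opening: -0.0
```

>>> jog_arm --pt "0 0 0 3.6 0.55 0 0" --pt "0 0 0 0 0 1.5 0" --pt "0 0 0 0 0 1.5 0" --pt "0 0 0 0 0 0 0" --pt "0 0 0 0 0 0 0" --pt "0 0 0 0 0 0 0"

```text
t: 21.53
tool_pos: [0.5668, 0.0332, 0.1573]
tool_rot: [-2.303, -2.136, 0.001]
contact_force: [0.2, 0.6, 1.0]
opening: -0.0
```

```bash
python3 st.py; python3 - <<'E'
from h import *
o=ctrl.get_obs();print(o["tool_pos"],o["q"].round(3))
T=wpose(o);im,d=vision.get_image("wrist");np.savez("pics/w8.npz",im=im,d=d,T=T)
cv2.imwrite("pics/w8.png",im[:,:,::-1])
E
```

```text
t 21.5333 z 0.15733924951926825 heading 85.67604839579522 C in tool mm [-143.97074394   -1.95065374] F tool [ 0.58331891  0.19910488 -0.9626374 ]
[0.56679987 0.03321389 0.15733925] [-0.072 -0.003  1.835 -0.     1.311  0.003]
```

View pics/w8.png

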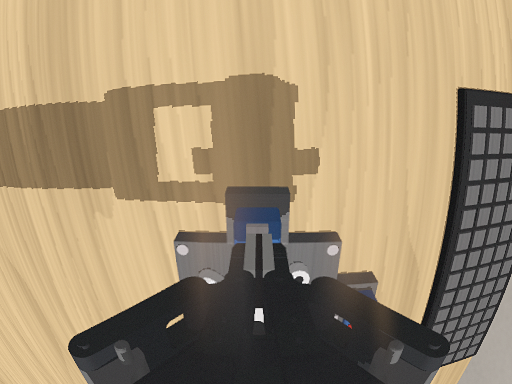

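The fingers (258,255) line up with the keeper block (258,220) on its outer side, and the handle is hidden behind them. I'll descend and push.

>>> jog_arm --pt "0 0 0 0 -0.1 1 0" --pt "0 0 0 0 -0.1 1 0" --pt "0 0 0 0 0 1 0" --pt "0 0 0 0 0 1 0" --pt "0 0 0 0 0 1 0" --pt "0 0 0 0 0 0 0" --pt "0 0 0 -0.3 0 0 0" --pt "0 0 0 -0.3 0 0 0" --pt "0 0 0 -0.3 0 0 0"

```text
t: 22.33
tool_pos: [0.5651, 0.0243, 0.108]
tool_rot: [2.302, 2.136, 0.001]
contact_force: [-0.7, -0.7, -0.2]
opening: 0.0
```

>>> jog_arm --pt "0 0 0 -0.2 0 0 0" --pt "0 0 0 -0.2 0 0 0" --pt "0 0 0 -0.2 0 0 0" --pt "0 0 0 -0.2 0 0 0" --pt "0 0 0 -0.2 0 0 0" --pt "0 0 0 -0.2 0 0 0"

```text
t: 22.83
tool_pos: [0.564, 0.0129, 0.1078]
tool_rot: [2.303, 2.137, 0.002]
contact_force: [0.6, 2.2, 1.6]
opening: 0.0004
```

```bash
python3 st.py
```

```text
t 22.8333 z 0.10778883234457855 heading 85.70870060158784 C in tool mm [-123.50416234   -0.74305406] F tool [ 2.28495474  0.39840204 -1.64045157]
```

>>> jog_arm --pt "0 0 0 -0.2 0 0 0" --pt "0 0 0 -0.25 0 0 0" --pt "0 0 0 -0.25 0 0 0" --pt "0 0 0 -0.25 0 0 0" --pt "0 0 0 -0.25 0 0 0" --pt "0 0 0 -0.25 0 0 0" --pt "0 0 0 -0.25 0 0 0" --pt "0 0 0 -0.25 0 0 0"

```text
t: 23.5
tool_pos: [0.5623, -0.007, 0.1074]
tool_rot: [2.303, 2.136, 0.0]
contact_force: [1.4, 1.8, 1.5]
opening: 0.0003
```

>>> jog_arm --pt "0 0 0 -0.2 0 0 0" --pt "0 0 0 -0.2 0 0 0" --pt "0 0 0 -0.2 0 0 0" --pt "0 0 0 -0.2 0 0 0" --pt "0 0 0 -0.1 0 0 0" --pt "0 0 0 -0.1 0 0 0"

```text
t: 24.0
tool_pos: [0.5614, -0.0169, 0.1073]
tool_rot: [2.303, 2.136, 0.0]
contact_force: [2.2, 1.9, 2.1]
opening: 0.0001
```

```bash
python3 st.py
```

```text
t 24.0 z 0.1072641784012592 heading 85.69506792608668 C in tool mm [-93.62921712  -0.4194089 ] F tool [ 2.06503307  2.03010892 -2.14327326]
```

>>> jog_arm --pt "0 0 0 -0.1 0 0 0" --pt "0 0 0 -0.1 0 0 0" --pt "0 0 0 -0.1 0 0 0"

```text
t: 24.25
tool_pos: [0.5612, -0.0197, 0.1073]
tool_rot: [2.303, 2.137, 0.0]
contact_force: [0.9, 2.7, 1.5]
opening: -0.0002
```

>>> jog_arm --pt "0 0 0 -0.1 0 0 0" --pt "0 0 0 -0.1 0 0 0"

```text
t: 24.42
tool_pos: [0.5612, -0.0206, 0.1073]
tool_rot: [-2.302, -2.135, -0.004]
contact_force: [1.7, 8.5, 1.9]
opening: -0.0002
```

>>> jog_arm --pt "0 0 0 -0.1 0 0 0" --pt "0 0 0 -0.1 0 0 0"

```text
t: 24.58
tool_pos: [0.5611, -0.0208, 0.1074]
tool_rot: [-2.3, -2.133, -0.008]
contact_force: [2.8, 15.6, 2.6]
opening: 0.0003
```

```bash
python3 st.py
```

```text
t 24.5833 z 0.10739268496117198 heading 85.6714331058936 C in tool mm [-89.69943999  -0.37954505] F tool [15.79415893  1.60781135 -2.44666315]
```

Hard stop: the force rose to 16 N with the tool halted at the expected position. I'll back off, lift clear and check.

>>> jog_arm --pt "0 0 0 0.2 0 0 0" --pt "0 0 0 0.5 0 0 0" --pt "0 0 0 1 0 0 0" --pt "0 0 0 2 0 0 0" --pt "0 0 0 2 0 -2 0" --pt "0 0 0 0 0 -4 0" --pt "0 0 0 0 0 -4 0" --pt "0 0 0 0 -2 -1 0" --pt "0 0 0 0 -4 0 0" --pt "0 0 0 -3 -3 0 0" --pt "0 0 0 -3 -3 0 0" --pt "0 0 0 -2.5 0 0 0"

```text
t: 25.58
tool_pos: [0.4356, -0.0413, 0.2155]
tool_rot: [-2.3, -2.137, 0.005]
contact_force: [0.6, -1.1, 0.0]
opening: 0.0
```

>>> jog_arm --pt "0 0 0 -2.5 0 0 0" --pt "0 0 0 0 0 0 0" --pt "0 0 0 0 0 0 0" --pt "0 0 0 0 0 0 0"

```text
t: 25.92
tool_pos: [0.4382, -0.0662, 0.2169]
tool_rot: [-2.303, -2.136, 0.001]
contact_force: [0.5, -0.0, -0.1]
opening: -0.0001
```

```bash
python3 st.py; python3 - <<'E'
from h import *
o=ctrl.get_obs();print(o["tool_pos"],o["q"].round(3))
T=wpose(o);im,d=vision.get_image("wrist");np.savez("pics/w9.npz",im=im,d=d,T=T)
a=rectify(im,T,[.554,-.1102],np.deg2rad(-4.3),.051,.14,.0005)[:,:,::-1]
cv2.imwrite("pics/w9r.png",a)
t,td=vision.get_image("top");b=np.load("pics/top0.npz")["im"];df=np.abs(t.astype(int)-b).max(2)
cv2.imwrite("pics/top9.png",t[:,:,::-1])
from math import hypot
c=vision.calibration("wrist")
# depth -> world; heights on lugs' ring and handle
v,u=np.nonzero(d>.02);z=d[v,u];q=np.c_[u-c["cx"],v-c["cy"]]/c["fx"];r=np.linalg.norm(q,axis=1)+1e-9
P=(np.c_[q/r[:,None]*np.tan(r)[:,None]*z[:,None],z])@T[:3,:3].T+T[:3,3]
e=np.deg2rad(-4.3);X=P[:,:2]-[.554,-.1102];f=np.c_[X@[np.cos(e),np.sin(e)],X@[-np.sin(e),np.cos(e)]]
m=(P[:,2]>.09)&(P[:,2]<.106)&(abs(f[:,0])<.02)&(f[:,1]>.04)&(f[:,1]<.13);print("handle top",m.sum(),f[m].mean(0),f[m].min(0),f[m].max(0))
for a in range(0,360,45):
    g=.058*np.array([np.cos(np.deg2rad(a+8)),np.sin(np.deg2rad(a+8))]);m=np.hypot(*(f-g).T)<.004
    if m.any(): print("z at",a+8,np.median(P[m,2]).round(4))
E
```

```text
t 25.9167 z 0.21690315589882533 heading 85.68477347272223 C in tool mm [-35.13631064 118.75114544] F tool [0.00738195 0.45161641 0.14657681]
[ 0.43822921 -0.06622801  0.21690316] [-0.318 -0.383  2.059 -0.     1.467 -0.243]
handle top 439 [-0.00194481  0.07145412] [-0.00992972  0.06121941] [0.00951254 0.08045097]
z at 8 0.0511
z at 53 0.0384
z at 98 0.0621
z at 143 0.0385
z at 188 0.0223
z at 233 0.0382
z at 323 0.0384
```

View pics/w9r.png

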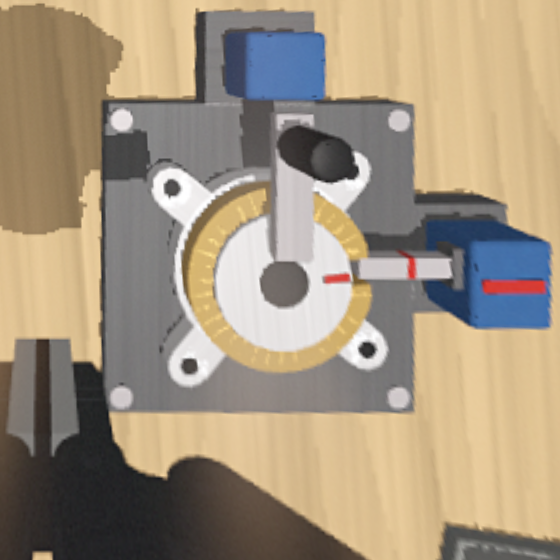

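View pics/top9.png

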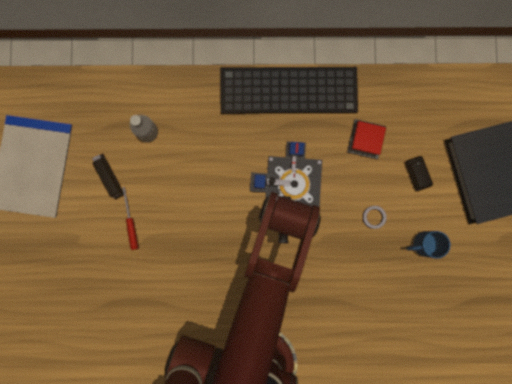

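The keeper bar lies over the hub, with the handle 61 to 80 mm out, so centred at about 71 mm and home. The plunger is in the notch at (362,268), all four lugs read 38.2 to 38.5 mm so the flange is flat, and the other things look unmoved. Handing in.

```bash
python3 -c "
from station import ctrl
print(ctrl.finish_job())"
```

```text
the job is handed in; nothing more can be done
None
```

I turned the flange clockwise by its lug until the plunger dropped into the notch. I leaned on it at about 12 to 13 N for over two seconds, then pushed the keeper to its stop. The job was handed in at about 26 s.

**Last checks:**
- **Flange:** the plunger is seated in the notch. All four lug tops read 38.2–38.5 mm, so the flange is lying flat.
- **Keeper:** the handle is centred about 71 mm out, against 70 mm when home. It met a hard stop at about 16 N.
- **Desk:** the other things look unmoved, and the arm is clear of everything.

**What did not go to plan:**
- **Tips on the base:** the shut fingertips reach about 10 mm farther than `ctrl.tcp_to_tips`, so they rubbed the base with about 4 N until I raised them.
- **Lift on the lug:** friction lifted the lug with up to about 3 N while I built up the force, and I trimmed that out before the lean.
- **Force limit:** the highest reading on the flange was about 13 N. I read the force only at the end of each move, so I can't rule out short peaks in between.

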